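Change over the oil cans

ROBOT

A 7-joint arm with a two-finger parallel gripper is mounted at the origin on the work surface. World frame = base frame: x ahead of the robot, y to its left, z up, the work surface at z = 0. Lengths are in m, angles in rad, forces in N, time in s.
With the tool pointing down it reaches from about 0.35 to 0.9 m from the base axis. Payload 8.1 kg.
Tool frame: the origin (TCP) lies midway between the tips of the shut fingers; the grasp point (between the pads) lies 19 mm behind it; z points along the fingers, x is the direction in which the jaws open and shut, and the axes are right-handed (so a half turn about z gives the same grasp; the last joint's range is limited). The gripper opens to 92 mm and grips with 3 to 60 N. Pads are 19 mm wide; open, the fingers measure 130 mm over their backs; the gripper's body (75 mm by 190 mm) begins 47 mm behind the grasp point.
Start: joints at [-1.36, 0.434, 0.025, 1.573, -0.012, 1.134, -0.075], TCP at [0.193, 0.594, 0.227] pointing down, gripper open.
Joint ranges: [-2.62, 2.62], [-0.44, 2.09], [-1.27, 1.32], [0.08, 2.57], [-1.32, 4.46], [0.12, 2], [-2.74, 2.74]. Speed limits (rad/s): [2.22, 2.22, 3.01, 3.01, 3.14, 3.14, 3.14].

INTERFACE

Orientations are given as a rotation vector (axis times angle).
In Python, from cell import arm gives the robot as it stands. The module is installed in compiled form; this text tells all that it offers.
- The arm moves only by the tool play_rows, never from a script. Its argument "motion" is a list of rows, each a list of 7 numbers: the gripper's target within -1 to 1 (fully open at 1, half-way at 0, shut at -1), then the shift along the tool's x, y, z in mm, then the turn, a rotation vector about the tool's x, y, z in rad. In form: [[claw, tx, ty, tz, ax, ay, az], ...]. A call has 1 to 10 rows; each row is the pose to reach, as a shift and turn from the pose measured when the call began, along the tool's axes at that moment; what a row does not reach only later rows make up. A row lasts 1/10 s, in which the tool goes at most 50 mm and 8.59 degrees, less where a joint would pass 70% of its speed; a pose out of reach is approached as far as the arm can. A call with a gripper value outside its range is refused whole. The fingers move at their own pace and stop on an object; "force" is the grip in N (left out, the last holds). Time passes only in rows, so rows that repeat a pose let the fingers close. It gives the time, the measured TCP pose, the force and the opening at its end, in the units of the state.
- arm.observe(): the state, without advancing time (a new reading comes with each control period).
- arm.get_image(name): name is "scene" or "top" or "wrist"; returns a dict with "img" (384x512x3 uint8, blue, green, red), "depth" (384x512 float32, m along the optical axis (not along the pixel's ray), 0 where there is no reading), "K" (3x3 intrinsics, pixels), "rvec" (rotation vector, rad) and "tvec" (3), from world to camera coordinates, as OpenCV has them. Camera axes: x right, y down, z forward; pixel columns grow to the right and rows downward; lengths in m; the calibration is good to about 2 mm. A picture is of the moment at which its call begins.
- arm.sign_off(): hands the job in, once; it reports no verdict.
Trained networks look in a picture, given as the dict that the camera call returned (one of the last four; its "shot" number tells which), for a name from the list of things; names that differ only in an ending like _2 or _b are one class to them, and where a whole thing is asked for, a point or a joint stands for the part that bears it (a point fixed in the world has none). Each returns a list of dicts, best first, with "score" (0 to 1); they miss things now and then, are a little off and sometimes report something else, mostly with a low value. They report only what shows in the picture. A call takes as long as a camera call. They do not tell look-alikes from the thing itself.
- arm.look_for(picture, query): "box" ([left, top, width, height] as shares, 0 to 1, of the picture: columns of its width, rows of its height, round what is visible of it).
The state is a dict: "clock": time; "joints": joint angles; "dq": joint speeds; "joint_efforts": joint torques, N m; "position": TCP position; "ee_rot": TCP orientation; "force": force on the tool from outside, world axes, zero at the start; "ft_torque": the same for the moment, N m; "width": opening from 0.0 (shut) to 1.0 (fully open).
Only numpy, scipy, OpenCV 4.12 (cv2) and the standard library are available. Lean on these libraries where they do the work, as an engineer would, in place of code of your own. Each camera call takes 0.05 s, during which the arm holds its last target. There are 200 camera calls.

TASK

We are changing over from the flat rectangular oil can to the squat round one. First twist the flat can's cap clockwise until it is fully closed, then twist the squat round can's cap anticlockwise until it is fully open; leave the tall slim can's cap closed.

Things in the scene. Friction and masses are not known exactly. Their poses are not given: they have to be found in the camera images.
- flat_grip (a point): Cap wing of the flat can (galvanised, 70 x 120 mm, top at 125 mm, fixed to the bench). The grey cap, 46 mm across, carries one upright black bar, the wing: 14 mm thick, 50 long, 30 tall above the cap's flat face. Point on the cap's axis in the wing, 10 mm below the wing's top, 169 mm above the bench. z up, y along the wing, x across its thickness; they turn with the cap.
- flat_cap (a joint): Turn of the flat can's cap: 0 is closed against its stop, growing anticlockwise seen from above to 1.4 (80 degrees), open against its stop. Stays where left (0.06 N m friction); never lifts off. Starts open. Closed, the wing lies along the can's 120 mm side, pointing at two small dark ribs on its top.
- round_grip (a point): Cap wing of the squat round can (galvanised, 92 mm across, top at 100 mm, fixed to the bench): same cap, wing, point and axes as on the flat can. The point is 144 mm above the bench.
- round_cap (a joint): Turn of the squat round can's cap: 0 is closed against its stop, growing anticlockwise seen from above to 1.4 (80 degrees), open against its stop. Stays where left (0.06 N m friction); never lifts off. Starts closed. Closed, the wing points at two small dark ribs on the can's top.
- slim_cap (a joint): Turn of the cap of the tall slim round can, a bystander (64 mm across, wing top at 194 mm, fixed, same cap): 0 is closed against its stop, growing anticlockwise seen from above to 1.4 (80 degrees), open against its stop. Stays where left (0.06 N m friction); never lifts off. Starts closed. The three cans stand side by side in any order, centres at least 160 mm apart.
There are look-alikes about, which are no part of the job. Leave any red look-alike of the part that bears flat_grip alone.

How it is judged:
By the outcome, as a careful person would: the job done as asked, in the order asked, and still so for the second after the job is handed in, with the robot touching nothing.
It also fails if it takes over 51 s, if anything falls off the work surface, if the arm or the gripper's body presses on something with over 40 N, if the wrist force passes 120 N, or if a joint passes its speed limit or range.

## Working session

There is one attempt and no reset: what is moved stays moved. The work goes in short steps, Python scripts to look and compute and a tool call to move; the robot and the scene stay as the last step left them, time stands still between calls to the robot, and variables do not carry over. Pictures are saved under pics/ and viewed, on a budget of 10 in all, crops included, one or two more only if the job needs it, and the job is handed in when it is done.

Besides the shell and the picture viewer there is one more tool, called after "Emit:" in YAML: its name, and indented under it one key for each argument. play_rows: Moves the arm, as the interface text tells. Its arguments: {"type":"object","properties":{"motion":{"type":"array"},"force":{"type":"number"}},"required":["motion"]}

```bash
mkdir -p pics
cat > h.py <<'E'
from cell import arm
import cv2, numpy as np
from scipy.spatial.transform import Rotation as R
def cloud(d):
    K=d["K"];z=d["depth"];v,u=np.mgrid[:z.shape[0],:z.shape[1]]
    c=np.stack([(u-K[0,2])/K[0,0]*z,(v-K[1,2])/K[1,1]*z,z],-1)
    M=cv2.Rodrigues(np.array(d["rvec"],float))[0]
    w=(c-np.array(d["tvec"]).reshape(3))@M
    w[z==0]=np.nan
    return w
E
python3 - <<'E'
from h import *
s=arm.observe();print({k:np.round(v,3) for k,v in s.items()})
for n in ["top","scene"]:
    d=arm.get_image(n);cv2.imwrite(f"pics/{n}0.png",d["img"])
    np.savez(f"{n}0.npz",w=cloud(d),img=d["img"])
    for q in ["flat_grip","round_grip","slim_cap"]:
        for r in arm.look_for(d,q):
            b=np.array(r["box"])*[512,384,512,384];print(n,q,round(r["score"],2),b.round())
E
```

```text
{'clock': np.float64(0.0), 'joints': array([-1.36 ,  0.435,  0.025,  1.574, -0.012,  1.134, -0.075]), 'dq': array([ 0.   ,  0.   , -0.   , -0.001, -0.001,  0.   ,  0.002]), 'joint_efforts': array([-1.0000e-03, -6.6784e+01,  9.8400e-01, -3.1446e+01, -6.1000e-02,
        4.2000e-02,  0.0000e+00]), 'position': array([0.193, 0.594, 0.226]), 'ee_rot': array([ 2.541e+00,  1.846e+00, -2.000e-03]), 'force': array([-0.349,  0.303,  0.309]), 'ft_torque': array([-0.007, -0.043, -0.01 ]), 'width': np.float64(0.999)}
top flat_grip 0.86 [379. 179.  22.  21.]
top flat_grip 0.85 [312. 278.  23.  21.]
top flat_grip 0.81 [399. 272.  29.  23.]
top flat_grip 0.71 [311. 113.  17.  19.]
top flat_grip 0.6 [295. 181.  21.  24.]
top round_grip 0.69 [105. 177.  22.  17.]
top slim_cap 0.9 [185. 209.  21.  19.]
scene flat_grip 0.91 [ 82. 187.  23.  15.]
scene flat_grip 0.86 [134. 234.  24.  21.]
scene flat_grip 0.68 [153. 153.  23.  18.]
scene flat_grip 0.56 [209. 192.  19.  22.]
scene flat_grip 0.56 [237. 249.  22.  24.]
scene round_grip 0.69 [346. 138.  19.  18.]
scene slim_cap 0.78 [277. 138.  16.  15.]
```

View pics/top0.png

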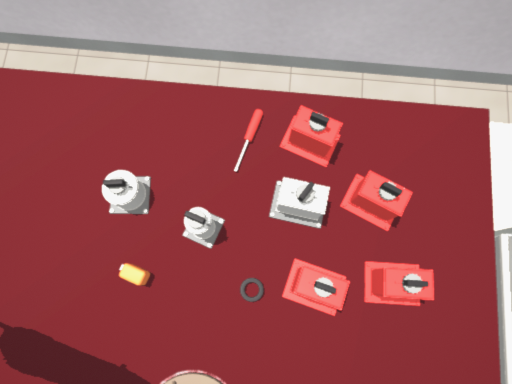

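View pics/scene0.png

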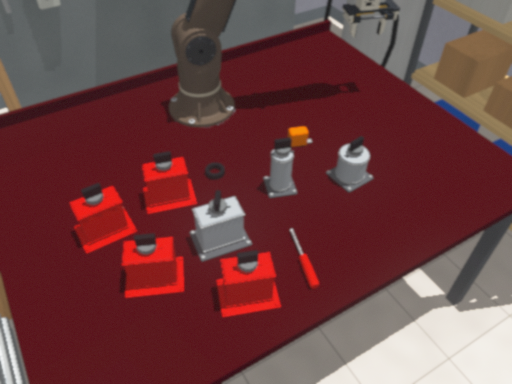

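Candidates for the flat wing in the top view: the galvanised can at (305,192) and red look-alikes at (320,120), (390,188), (325,287) and (415,283). I choose the galvanised one at (305,192). The round can's wing is at (115,183), and the slim can at (195,218) is the bystander. Next I measure them and make one close crop.

Run:
```python
from h import *
f=np.load("top0.npz");w=f["w"];img=f["img"].astype(int)
for n,(u,v,r),(z0,z1) in [("flat",(303,195,30),(.150,.19)),("slim",(198,220,24),(.165,.205)),("round",(118,187,26),(.125,.165))]:
    p=w[v-r:v+r,u-r:u+r];g=img[v-r:v+r,u-r:u+r].max(-1)
    m=(p[...,2]>z0)&(p[...,2]<z1)&(g<70)
    q=p[m][:,:2];top=p[m][:,2].max()
    (c,s,a)=cv2.minAreaRect((q*1000).astype(np.float32))
    e=np.linalg.svd(q-q.mean(0),full_matrices=False)[2][0]
    print(n,len(q),"rect",np.round(c),np.round(s),"mean",q.mean(0).round(4),"ztop",top.round(3),"wingdir deg",np.degrees(np.arctan2(e[1],e[0])).round(1))
    m2=(p[...,2]>z0-.055)&(p[...,2]<z1-.045+.015)
    q=p[m2][:,:2];print("   body",cv2.minAreaRect((q*1000).astype(np.float32)))
i=f["img"]
a=cv2.resize(i[165:225,265:345],(400,300),interpolation=cv2.INTER_CUBIC);b=cv2.resize(i[155:215,85:165],(400,300),interpolation=cv2.INTER_CUBIC)
cv2.imwrite("pics/crop.png",np.hstack([a,b]))
# world coords of corners
for uv in [(100,100),(400,100),(100,300)]: print(uv,w[uv[1],uv[0]].round(3))
```

```text
flat 8 rect [ 578. -223.] [8. 1.] mean [ 0.5776 -0.2232] ztop 0.178 wingdir deg -120.5
   body ((598.453857421875, -236.41273498535156), (122.94584655761719, 73.8033218383789), 82.14476013183594)
slim 4 rect [497.   4.] [1. 7.] mean [0.4968 0.0044] ztop 0.192 wingdir deg 159.3
   body ((506.4735107421875, 26.122764587402344), (64.3669662475586, 64.77545928955078), 5.899495601654053)
round 49 rect [577. 243.] [10. 43.] mean [0.5777 0.2405] ztop 0.155 wingdir deg -76.3
   body ((582.1668090820312, 247.21481323242188), (90.28301239013672, 94.3243408203125), 79.09229278564453)
(100, 100) [ 0.868  0.388 -0.002]
(400, 100) [ 1.344 -0.8   -0.748]
(100, 300) [ 0.283  0.286 -0.001]
```

View pics/crop.png

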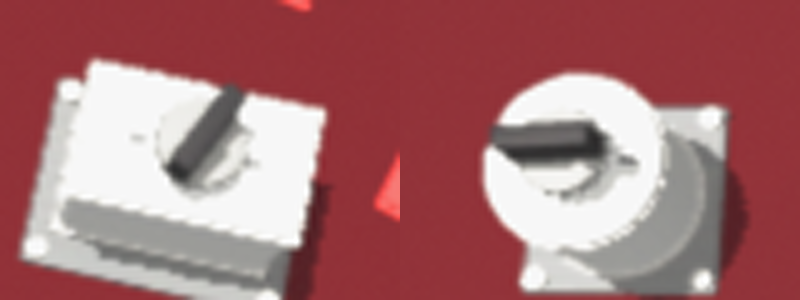

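The left crop shows the galvanised flat can. Its wing runs (180,170) to (235,95), steep to the ribs at (140,137) and (250,162), so it is open. The right crop shows the round can, its wing (495,135) to (600,140) lying roughly along the line to the rib at (625,160), so it is closed. Now I measure the wings from height alone.

Run:
```python
from h import *
f=np.load("top0.npz");w=f["w"];g=f["img"].max(-1)
for n,(u,v,r),zt in [("flat",(303,195,30),.179),("slim",(198,220,24),.194),("round",(118,187,32),.154)]:
    p=w[v-r:v+r,u-r:u+r]
    m=(p[...,2]>zt-.012)&(p[...,2]<zt+.01)
    q=p[m][:,:2]
    (c,s,a)=cv2.minAreaRect((q*1000).astype(np.float32))
    e=np.linalg.svd(q-q.mean(0),full_matrices=False)[2][0]
    print(n,len(q),"rect",np.round(c),np.round(s),"mean",q.mean(0).round(4),"deg",np.degrees(np.arctan2(e[1],e[0])).round(1))
    m=(p[...,2]>zt-.054-.006)&(p[...,2]<zt-.054+.01)
    q=p[m][:,:2];print("   can top",cv2.minAreaRect((q*1000).astype(np.float32)))
s=arm.observe();M=R.from_rotvec(s["ee_rot"]).as_matrix();print(M.round(3))
```

```text
flat 116 rect [ 598. -236.] [14. 50.] mean [ 0.5972 -0.2357] deg 147.2
   can top ((597.91455078125, -236.12503051757812), (122.55656433105469, 72.7540512084961), 82.3359603881836)
slim 131 rect [506.  26.] [49. 14.] mean [0.5056 0.0256] deg -108.4
   can top ((505.81903076171875, 26.625), (63.40065002441406, 63.015968322753906), 7.83364725112915)
round 129 rect [582. 248.] [15. 51.] mean [0.5812 0.2472] deg -81.7
   can top ((582.3184814453125, 248.23838806152344), (89.72907257080078, 92.68228149414062), 71.8555679321289)
[[ 0.309  0.951 -0.   ]
 [ 0.951 -0.309 -0.   ]
 [-0.     0.    -1.   ]]
```

Emit:
play_rows:
  motion:
    - [1,0,0,-20,0,0,0]
    - [1,-20,20,-35,0,0,0.05]
    - [1,-50,48,-35,0,0,0.1]
    - [1,-80,77,-35,0,0,0.15]
    - [1,-110,106,-35,0,0,0.2]
    - [1,-140,135,-35,0,0,0.26]
    - [1,-170,164,-35,0,0,0.26]
    - [1,-200,193,-35,0,0,0.26]
    - [1,-230,222,-35,0,0,0.26]
    - [1,-260,251,-35,0,0,0.26]
  force: 40

```text
clock: 1.4
position: [0.3519, 0.268, 0.2619]
ee_rot: [-2.759, -1.502, -0.001]
force: [0.2, -0.1, 0.1]
width: 1.0
```

Emit:
play_rows:
  motion:
    - [1,-10,17,0,0,0,0]
    - [1,-33,54,0,0,0,0]
    - [1,-56,92,0,0,0,0]
    - [1,-79,130,0,0,0,0]
    - [1,-102,168,0,0,0,0]
    - [1,-125,206,0,0,0,0]
    - [1,-148,244,0,0,0,0]
    - [1,-171,282,0,0,0,0]
    - [1,-194,320,0,0,0,0]
    - [1,-217,358,0,0,0,0]

```text
clock: 2.4
position: [0.5354, -0.1101, 0.262]
ee_rot: [-2.759, -1.503, -0.002]
force: [0.7, -0.9, 0.3]
width: 0.999
```

Emit:
play_rows:
  motion:
    - [0.0,-23,38,0,0,0,0]
    - [0.0,-46,76,0,0,0,0]
    - [0.0,-66,110,0,0,0,0]
    - [0.0,-73,122,0,0,0,0]
    - [0.0,-73,122,0,0,0,0]
    - [0.0,-73,122,0,0,0,0]

```text
clock: 3.0
position: [0.5981, -0.2365, 0.2617]
ee_rot: [-2.757, -1.503, -0.002]
force: [-0.0, -0.0, -0.9]
width: 0.533
```

```bash
cat > wr.py <<'E'
from h import *
import sys
tag,x,y,zt=sys.argv[1],*map(float,sys.argv[2:5])
s=arm.observe();M=R.from_rotvec(s["ee_rot"]).as_matrix()
print(round(s["clock"],2),s["position"].round(4),"xdir",np.degrees(np.arctan2(M[1,0],M[0,0])).round(1),M[:,2].round(3),s["width"],s["force"].round(1),s["ft_torque"].round(2),"q",s["joints"].round(2))
for cam in ["wrist","top"]:
    d=arm.get_image(cam);w=cloud(d)
    cv2.imwrite(f"pics/{tag}_{cam}.png",d["img"])
    m=(np.hypot(w[...,0]-x,w[...,1]-y)<.035)&(w[...,2]>zt-.010)&(w[...,2]<zt+.006)
    q=w[m][:,:2]
    if len(q)<20: print(cam,"few",len(q));continue
    r=cv2.minAreaRect((q*1000).astype(np.float32));e=np.linalg.svd(q-q.mean(0),full_matrices=False)[2][0]
    print(cam,len(q),np.round(r[0],1),np.round(r[1],1),"mean",q.mean(0).round(4),"deg",np.degrees(np.arctan2(e[1],e[0])).round(1))
E
python3 wr.py flat1 0.598 -0.236 0.179
```

```text
3.0 [ 0.5981 -0.2365  0.2617] xdir 57.2 [ 0.     0.002 -1.   ] 0.5332685293001276 [-0.  -0.  -0.9] [-0.06  0.02 -0.02] q [-0.09  0.48  0.59  1.51 -0.28  1.24  1.54]
wrist 896 [ 597.9 -236.2] [13.3 49.1] mean [ 0.5965 -0.2354] deg -32.9
top few 0
```

View pics/flat1_wrist.png

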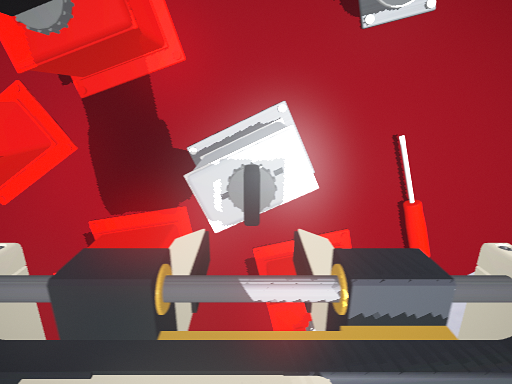

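The wrist view shows the galvanised can with its wing upright at (252,195), lined up with the jaws. I descend and grip.

Emit:
play_rows:
  motion:
    - [0,0,0,25,0,0,0]
    - [0,0,0,55,0,0,0]
    - [0,0,0,80,0,0,0]
    - [0,0,0,98,0,0,0]
    - [0,0,0,108,0,0,0]
    - [0,0,0,108,0,0,0]
    - [-1,0,0,108,0,0,0]
    - [-1,0,0,108,0,0,0]
    - [-1,0,0,108,0,0,0]
    - [-1,0,0,108,0,0,0]
  force: 40

```text
clock: 4.1
position: [0.5987, -0.2356, 0.1547]
ee_rot: [-2.757, -1.505, -0.004]
force: [-0.6, -0.4, -0.1]
width: 0.201
```

Emit:
play_rows:
  motion:
    - [-1,0,0,0,0,0,0.12]
    - [-1,0,0,0,0,0,0.24]
    - [-1,0,0,0,0,0,0.36]
    - [-1,0,0,0,0,0,0.48]
    - [-1,0,0,0,0,0,0.6]
    - [-1,0,0,0,0,0,0.72]
    - [-1,0,0,0,0,0,0.84]
    - [-1,0,0,0,0,0,0.95]
    - [-1,0,0,0,0,0,1.0]
    - [-1,0,0,0,0,0,1.0]

```text
clock: 5.1
position: [0.5984, -0.2362, 0.1548]
ee_rot: [-3.141, 0.003, -0.003]
force: [-1.6, -2.0, -0.3]
width: 0.152
```

```bash
cat > st.py <<'E'
from h import *
s=arm.observe();M=R.from_rotvec(s["ee_rot"]).as_matrix()
print(round(s["clock"],2),s["position"].round(4),"xdir",np.degrees(np.arctan2(M[1,0],M[0,0])).round(1),"w",s["width"].round(3),s["force"].round(1),s["ft_torque"].round(2),"q",s["joints"].round(2))
E
python3 st.py
```

```text
Traceback (most recent call last):
  File "st.py", line 3, in <module>
    print(round(s["clock"],2),s["position"].round(4),"xdir",np.degrees(np.arctan2(M[1,0],M[0,0])).round(1),"w",s["width"].round(3),s["force"].round(1),s["ft_torque"].round(2),"q",s["joints"].round(2))
                                                                                                               ^^^^^^^^^^^^^^^^
AttributeError: 'float' object has no attribute 'round'
```

Emit:
play_rows:
  motion:
    - [-1,0,0,0,0,0,0.05]
    - [-1,0,0,0,0,0,0.1]
    - [-1,0,0,0,0,0,0.14]
    - [-1,0,0,0,0,0,0.16]
    - [-1,0,0,0,0,0,0.18]
    - [-1,0,0,0,0,0,0.18]

```text
clock: 5.7
position: [0.5984, -0.2363, 0.1549]
ee_rot: [-3.128, 0.284, -0.002]
force: [-1.1, -0.6, -1.3]
width: 0.149
```

```bash
sed -i 's/s\["width"\].round(3)/round(float(s["width"]),3)/' st.py; python3 st.py
```

```text
5.7 [ 0.5984 -0.2363  0.1549] xdir -10.4 w 0.149 [-1.1 -0.6 -1.3] [-0.49  0.18  0.46] q [-0.24  0.65  0.87  1.66 -0.55  1.09  0.61]
```

Emit:
play_rows:
  motion:
    - [-1,0,0,0,0,0,0.04]
    - [-1,0,0,0,0,0,0.06]
    - [-1,0,0,0,0,0,0.06]

```text
clock: 6.0
position: [0.5984, -0.2363, 0.1549]
ee_rot: [-3.119, 0.376, -0.002]
force: [-1.5, -2.3, -1.0]
width: 0.159
```

```bash
python3 st.py
```

```text
6.0 [ 0.5984 -0.2363  0.1549] xdir -13.7 w 0.159 [-1.5 -2.3 -1. ] [-0.52  0.28  1.02] q [-0.25  0.66  0.88  1.66 -0.56  1.09  0.56]
```

Torque jumped to 1.0 N m and the jaws are being pried open, so the cap is at its stop. I release, rise and check.

Emit:
play_rows:
  motion:
    - [0,0,0,0,0,0,0]
    - [0,0,0,0,0,0,0]
    - [0,0,0,0,0,0,0]
    - [0,0,0,-15,0,0,0]
    - [0,0,0,-40,0,0,0]
    - [0,0,0,-75,0,0,0]
    - [0,0,0,-100,0,0,0]
    - [0,0,0,-107,0,0,0]
    - [0,0,0,-107,0,0,0]

```text
clock: 6.9
position: [0.5987, -0.2368, 0.2637]
ee_rot: [-3.119, 0.376, -0.006]
force: [0.3, -0.2, -0.9]
width: 0.501
```

```bash
python3 wr.py flat2 0.598 -0.236 0.179; python3 -c "
from h import *
cv2.imwrite('pics/f2c.png',cv2.imread('pics/flat2_wrist.png')[80:260,130:400])"
```

```text
6.9 [ 0.5987 -0.2368  0.2637] xdir -13.7 [ 0.004 -0.    -1.   ] 0.5005569261603625 [ 0.3 -0.2 -0.9] [-0.05  0.05 -0.01] q [-0.28  0.57  0.95  1.52 -0.47  1.29  0.49]
wrist 892 [ 598.8 -236.5] [49.4 14. ] mean [ 0.5991 -0.2347] deg -97.9
top few 0
```

View pics/f2c.png

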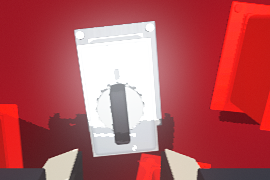

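The wing now lies along 82.1°, against 82.3° for the can's long side, and points at the ribs, so it is closed. Next is the round can.

Emit:
play_rows:
  motion:
    - [0,-6,-20,0,0,0,-0.05]
    - [0,-17,-60,0,0,0,-0.1]
    - [0,-28,-100,0,0,0,-0.15]
    - [0,-39,-140,0,0,0,-0.2]
    - [0,-50,-180,0,0,0,-0.25]
    - [0,-62,-220,0,0,0,-0.3]
    - [0,-73,-260,0,0,0,-0.35]
    - [0,-84,-300,0,0,0,-0.384]
    - [0,-95,-340,0,0,0,-0.384]
    - [0,-106,-380,0,0,0,-0.384]

```text
clock: 8.0
position: [0.5841, 0.1602, 0.2604]
ee_rot: [-3.133, -0.227, 0.002]
force: [1.0, -0.0, -0.5]
width: 0.495
```

Run:
```python
from h import *
s=arm.observe();M=R.from_rotvec(s["ee_rot"])
p=np.array([.582,.248,.24]);print((M.inv().apply(p-s["position"])*1000).round(1),s["joints"].round(2))
```

```text
[ 10.6 -87.2  20.5] [-0.94  0.47  0.88  1.62 -0.38  1.23  0.17]
```

Emit:
play_rows:
  motion:
    - [0,5,-40,0,0,0,0]
    - [0,9,-72,10,0,0,0]
    - [0,11,-87,20,0,0,0]
    - [0,11,-87,20,0,0,0]
    - [0,11,-87,20,0,0,0]

```text
clock: 8.5
position: [0.5823, 0.2458, 0.2399]
ee_rot: [3.132, 0.224, -0.004]
force: [0.7, -0.3, -0.0]
width: 0.5
```

```bash
python3 wr.py round1 0.582 0.248 0.154
```

```text
8.5 [0.5823 0.2458 0.2399] xdir 8.2 [-0.002 -0.002 -1.   ] 0.49977325496120684 [ 0.7 -0.3 -0. ] [-0.18  0.04 -0.02] q [-1.03  0.54  0.86  1.58 -0.43  1.22  0.05]
wrist 892 [583.  249.4] [13.4 49.2] mean [0.5826 0.2509] deg -81.7
top 104 [582.6 244.7] [13.7 42.4] mean [0.5822 0.2434] deg -80.8
```

View pics/round1_wrist.png

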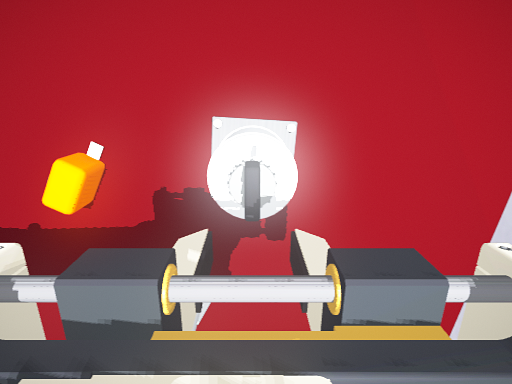

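The round can's wing at (252,190) is lined up with the jaws; I shift 3 mm, descend and grip.

Emit:
play_rows:
  motion:
    - [0,0,-3,25,0,0,0]
    - [0,0,-3,55,0,0,0]
    - [0,0,-3,83,0,0,0]
    - [0,0,-3,101,0,0,0]
    - [0,0,-3,110,0,0,0]
    - [-1,0,-3,110,0,0,0]
    - [-1,0,-3,110,0,0,0]
    - [-1,0,-3,110,0,0,0]
    - [-1,0,-3,110,0,0,0]
    - [-1,0,-3,110,0,0,0]

```text
clock: 9.6
position: [0.5826, 0.2481, 0.1318]
ee_rot: [-3.134, -0.222, 0.001]
force: [-1.2, -0.2, 3.4]
width: 0.149
```

Emit:
play_rows:
  motion:
    - [-1,0,0,0,0,0,-0.1]
    - [-1,0,0,0,0,0,-0.22]
    - [-1,0,0,0,0,0,-0.34]
    - [-1,0,0,0,0,0,-0.46]
    - [-1,0,0,0,0,0,-0.58]
    - [-1,0,0,0,0,0,-0.7]
    - [-1,0,0,0,0,0,-0.82]
    - [-1,0,0,0,0,0,-0.94]
    - [-1,0,0,0,0,0,-1.06]
    - [-1,0,0,0,0,0,-1.15]

```text
clock: 10.6
position: [0.5835, 0.2489, 0.1319]
ee_rot: [-2.504, -1.897, -0.003]
force: [5.0, 2.6, -7.2]
width: 0.152
```

```bash
python3 st.py
```

```text
10.6 [0.5835 0.2489 0.1319] xdir 74.3 w 0.152 [ 5.   2.6 -7.2] [ 0.7  -0.92 -0.06] q [-0.8   0.56  0.47  1.69 -0.3   0.96  1.08]
```

Emit:
play_rows:
  motion:
    - [-1,0,0,0,0,0,-0.06]
    - [-1,0,0,0,0,0,-0.12]
    - [-1,0,0,0,0,0,-0.18]
    - [-1,0,0,0,0,0,-0.24]
    - [-1,0,0,0,0,0,-0.29]
    - [-1,0,0,0,0,0,-0.31]
    - [-1,0,0,0,0,0,-0.31]

```text
clock: 11.3
position: [0.5839, 0.2491, 0.1319]
ee_rot: [2.183, 2.259, 0.005]
force: [2.6, 2.3, -5.4]
width: 0.16
```

```bash
python3 st.py
```

```text
11.3 [0.5839 0.2491 0.1319] xdir 92.0 w 0.16 [ 2.6  2.3 -5.4] [ 0.64 -0.61 -1.03] q [-0.75  0.55  0.39  1.68 -0.25  0.95  1.34]
```

Torque is −1.03 N m and the jaws are pried open again, so this cap is at its open stop. I release, rise and check everything.

Emit:
play_rows:
  motion:
    - [0,0,0,0,0,0,0]
    - [0,0,0,0,0,0,0]
    - [0,0,0,0,0,0,0]
    - [0,0,0,-15,0,0,0]
    - [0,0,0,-40,0,0,0]
    - [0,0,0,-75,0,0,0]
    - [0,0,0,-100,0,0,0]
    - [0,0,0,-110,0,0,0]
    - [0,0,0,-110,0,0,0]

```text
clock: 12.2
position: [0.5844, 0.2491, 0.244]
ee_rot: [2.182, 2.258, 0.009]
force: [0.4, 1.0, -0.6]
width: 0.497
```

```bash
python3 wr.py round2 0.582 0.248 0.154; python3 wr.py r2f 0.598 -0.236 0.179;python3 wr.py r2s 0.506 0.026 0.194
```

```text
12.2 [0.5844 0.2491 0.244 ] xdir 92.0 [ 0.005  0.003 -1.   ] 0.4968507037428271 [ 0.4  1.  -0.6] [0.05 0.02 0.02] q [-0.77  0.45  0.43  1.55 -0.2   1.17  1.3 ]
wrist 870 [581.8 249. ] [14.  49.3] mean [0.5801 0.249 ] deg -5.0
top 98 [575.8 249.5] [16.8 36.8] mean [0.5753 0.2476] deg 173.9
12.3 [0.5831 0.2489 0.2412] xdir 92.0 [ 0.001  0.001 -1.   ] 0.5009815601079887 [-0.7  0.7 -0.4] [ 0.01 -0.02  0.03] q [-0.77  0.45  0.43  1.56 -0.2   1.17  1.3 ]
wrist few 0
top 123 [ 598.5 -235.8] [48.6 14.3] mean [ 0.5974 -0.2356] deg -98.4
12.4 [0.5828 0.2487 0.2404] xdir 92.0 [ 0.     0.001 -1.   ] 0.5010776944698928 [-0.1 -0.6 -0. ] [ 0.01 -0.01  0.01] q [-0.77  0.45  0.43  1.56 -0.2   1.17  1.3 ]
wrist few 0
top 124 [506.4  26.1] [48.3 14. ] mean [0.5057 0.0257] deg -108.1
```

View pics/round2_top.png

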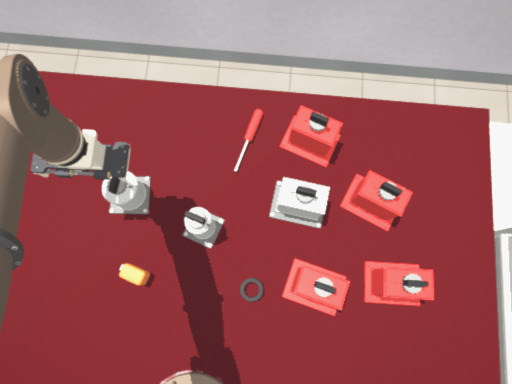

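The flat can is closed and the slim cap hasn't moved. The round wing turned only about 76.7°, not 80°, so I re-grip it square at 85° and check where the stop is.

Emit:
play_rows:
  motion:
    - [0,0,0,25,0,0,0.12]
    - [0,0,0,55,0,0,0.12]
    - [0,0,0,83,0,0,0.12]
    - [0,0,0,101,0,0,0.12]
    - [0,0,0,110,0,0,0.12]
    - [-1,0,0,110,0,0,0.12]
    - [-1,0,0,110,0,0,0.12]
    - [-1,0,0,110,0,0,0.12]
    - [-1,0,0,110,0,0,0.12]
    - [-1,0,0,110,0,0,0.12]
  force: 60

```text
clock: 13.5
position: [0.5835, 0.2492, 0.1315]
ee_rot: [-2.314, -2.124, -0.004]
force: [-0.1, -0.5, 4.0]
width: 0.15
```

```bash
python3 st.py
```

```text
13.5 [0.5835 0.2492 0.1315] xdir 85.1 w 0.15 [-0.1 -0.5  4. ] [-0.07  0.02 -0.03] q [-0.76  0.56  0.42  1.69 -0.27  0.95  1.24]
```

Emit:
play_rows:
  motion:
    - [-1,0,0,0,0,0,-0.02]
    - [-1,0,0,0,0,0,-0.04]
    - [-1,0,0,0,0,0,-0.05]
    - [-1,0,0,0,0,0,-0.05]

```text
clock: 13.9
position: [0.5835, 0.2492, 0.1315]
ee_rot: [-2.261, -2.181, -0.004]
force: [-0.3, 1.9, -1.1]
width: 0.151
```

```bash
python3 st.py
```

```text
13.9 [0.5835 0.2492 0.1315] xdir 87.9 w 0.151 [-0.3  1.9 -1.1] [ 0.18  0.01 -1.03] q [-0.75  0.56  0.4   1.68 -0.26  0.95  1.28]
```

Emit:
play_rows:
  motion:
    - [-1,0,0,0,0,0,-0.03]
    - [-1,0,0,0,0,0,-0.06]
    - [-1,0,0,0,0,0,-0.09]
    - [-1,0,0,0,0,0,-0.09]

```text
clock: 14.3
position: [0.5838, 0.2492, 0.1315]
ee_rot: [-2.159, -2.282, -0.005]
force: [1.8, 2.2, -2.5]
width: 0.157
```

```bash
python3 st.py
```

```text
14.3 [0.5838 0.2492 0.1315] xdir 93.2 w 0.157 [ 1.8  2.2 -2.5] [ 0.37 -0.3  -1.46] q [-0.74  0.55  0.38  1.68 -0.24  0.95  1.35]
```

From a square grip, the torque hits 1.0 N m within 3° and 1.46 N m under more push, so this is the stop. I release and move clear.

Emit:
play_rows:
  motion:
    - [0.2,0,0,0,0,0,0]
    - [0.2,0,0,0,0,0,0]
    - [0.2,0,0,0,0,0,0]
    - [0.2,0,0,-15,0,0,0]
    - [0.2,0,0,-40,0,0,0]
    - [0.2,0,0,-75,0,0,0]
    - [0.2,0,0,-105,0,0,0]
    - [0.2,0,0,-125,0,0,0]
    - [0.2,0,0,-125,0,0,0]
    - [0.2,0,0,-125,0,0,0]

```text
clock: 15.3
position: [0.5836, 0.2489, 0.2574]
ee_rot: [2.159, 2.282, 0.007]
force: [0.3, 0.6, 0.3]
width: 0.598
```

```bash
python3 wr.py round3 0.582 0.248 0.154; python3 wr.py r3f 0.598 -0.236 0.179;python3 wr.py r3s 0.506 0.026 0.194
python3 -c "
from h import *
a=cv2.imread('pics/round3_wrist.png')[100:240,180:330];b=cv2.imread('pics/round1_wrist.png')[100:240,180:330]
im=np.hstack([b,a]);im=(255*(im/255.)**2.5).astype(np.uint8)
cv2.imwrite('pics/r3c.png',cv2.resize(im,None,fx=2.6,fy=2.6,interpolation=cv2.INTER_CUBIC))"
```

```text
15.3 [0.5836 0.2489 0.2574] xdir 93.2 [ 0.003  0.003 -1.   ] 0.5983168083461199 [0.3 0.6 0.3] [-0.    0.07 -0.  ] q [-0.77  0.44  0.42  1.53 -0.19  1.2   1.31]
wrist 787 [582.1 249. ] [14.  49.9] mean [0.5802 0.249 ] deg -4.8
top 111 [578.9 248.8] [14.5 42.6] mean [0.5782 0.2475] deg 174.2
15.4 [0.5829 0.2487 0.2558] xdir 93.2 [ 0.001  0.002 -1.   ] 0.600453773434074 [-1.   0.3 -0.2] [ 0.04 -0.01 -0.01] q [-0.77  0.44  0.42  1.53 -0.19  1.2   1.31]
wrist few 0
top 124 [ 598.  -235.8] [48.5 14.2] mean [ 0.5973 -0.2357] deg -98.0
15.5 [0.583  0.2487 0.2555] xdir 93.2 [ 0.     0.001 -1.   ] 0.5980358555430042 [ 0.4 -0.2 -0.1] [ 0.03  0.05 -0.06] q [-0.77  0.44  0.42  1.53 -0.19  1.2   1.31]
wrist few 0
top 127 [506.5  26.5] [48.7 14.4] mean [0.506  0.0264] deg -107.9
```

View pics/r3c.png

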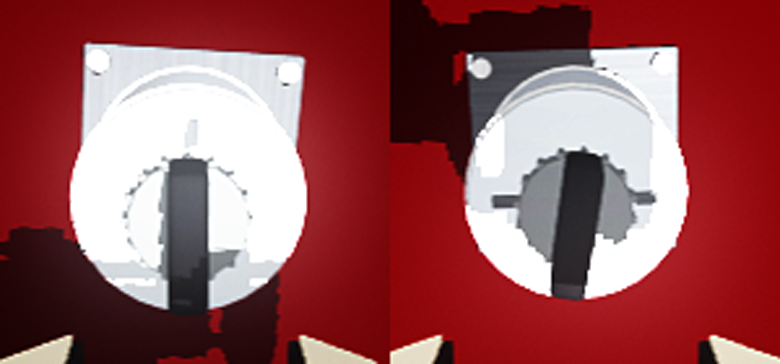

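The right crop shows ribs at (505,200) and (645,197), a line along about 94.4°. The wing lies at 175.2°, about 80.8° from the ribs, so it is at the open stop. The cap had started about 4° ajar, which explains the short turn. The gripper is clear, so I hand in.

```bash
python3 -c "
from h import *
print(arm.sign_off())"
```

```text
the job is handed in; nothing more can be done
None
```

I closed the flat can's cap, then opened the squat round can's cap, and handed the job in at about 15.5 s of the 51 s allowed. The hand-in gave no verdict.

- **Flat can:** I turned the cap clockwise until the torque rose to about 1.0 N m against its stop. The wing now lies at 82°, and the can's long side is at 82.3°, so it is closed.
- **Round can:** I turned the cap anticlockwise to its stop. The wing moved only about 77°, short of the 80° expected, so I gripped it again and pushed: torque reached 1.46 N m and it did not move. The wing is about 81° from the ribs, so it is fully open. It probably started about 4° ajar.
- **Slim can and red look-alikes:** I did not touch them. The slim can's wing measures −108°, the same as at the start.

One check disagreed: before I turned it, the flat can's cap measured about 65° open, not 80°. The closed position still matched both the stop and the can's side.

The gripper is about 100 mm above the round can's wing, open and touching nothing. The measured forces stayed under 10 N at every reading I took.

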